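# Glaze the pewter coin tin and screw down its ring

## Task

Close up the pewter coin tin held in the clamp: seat the round window in the tin's mouth, spigot down and lying flat, and let go of it, then set the brass ring over it and screw it clockwise, all the way down, until it is tight on the window. Let go, and leave the bowl, the loupe and the coin tube where they are.

Things in the scene. Friction and masses are not known exactly. Their poses are not given: they have to be found in the camera images.
- tin: Squat pewter coin tin, round, body 100 mm across and 42 mm tall with a narrower threaded neck on top, held fast in two low steel clamp jaws screwed to the shelf (26 mm tall, reaching 78 mm from the axis along the tin's y). Origin: centre of its underside, z up. Three red dots on the flat shoulder stand just before the thread starts: one on the tin's +x axis, the others at 120 degrees.
- tin_mouth (a point): Centre of the tin's open mouth at rim height, 57.5 mm above the shelf, on the tin's axis. Neck 63 mm across outside, mouth 55 mm inside; a coin on blue felt shows 15 mm down in it.
- tin_thread (a point): Centre of the neck, 48 mm above the shelf. Around the neck, from 4.5 to 14.5 mm below the rim, runs a right-hand thread 73 mm across with three equal starts, 18 mm of travel per full turn: the ring goes down when turned clockwise seen from above.
- window: Loose round window, clear pane in a black rim, 11 mm tall, about 45 g, lying spigot down. Origin: centre of its underside, z up. Lower 6 mm: spigot 53 mm across, tapering to 48 mm at the foot, which drops into the mouth with 1 mm to spare all round. Upper 5 mm: flange 64 mm across, gripped by its edge; it comes to rest on the rim (origin then 51.5 mm above the shelf) and overhangs the neck by 0.5 mm.
- ring: Loose brass screw ring, 33.7 mm tall, about 260 g, standing skirt down. Origin: centre of its underside, z up. Skirt 81.6 mm outside, 75.6 mm bore, up to a flat step 21.7 mm above the underside. Inside, a lip 18.7 mm above the underside, with a 54 mm hole, comes down on the window's flange. Three red dots on the step mark its lugs: one on the ring's +x axis, the others at 120 degrees.
- ring_collar (a point): On the ring's axis, half way up its knurled grip collar (27.7 mm above the underside): the collar, 66 mm across and 12 mm tall, stands on the step and is where the ring is gripped. Once the ring is tight the fingers slip round the collar; that does no harm.
- ring_foot (a point): On the ring's axis, at its three inner lugs, 2.3 mm above the underside (68.6 mm between lugs). Set on dots to dots (ring yaw = tin yaw, or 120 degrees on) the lugs stand just before the thread starts, ring underside 47.1 mm above the shelf; 85 degrees clockwise from there it is tight at 43.9 mm. At any other yaw it stands up to 6 mm higher and needs up to 120 degrees more.
- bowl: Bystander: cream porcelain sorting bowl, 120 mm across, 42 mm tall. Origin: centre of its underside.
- loupe: Bystander: brass-rimmed loupe lying flat, lens 58 mm across and 10 mm thick, horn handle along its -x axis, 155 mm long in all. Origin: underside of the lens centre.
- tube: Bystander: upright aluminium coin tube with a cap, 45 mm across, 96 mm tall. Origin: centre of its underside.
- frame: Bystander: clear acrylic coin frame, 110 mm square and 11 mm thick, upright in a small steel clamp screwed to the shelf, 130 mm tall in all; fixed. Origin: centre of the clamp's underside.
Things that resemble listed ones, but are neither listed nor needed, are in the scene too. Several things look just like the window: the one meant starts farthest to the robot's left.

How it is judged:
By the outcome, as a careful person would: the job done as asked, in the order asked, and still so for the second after the job is handed in, with the robot touching nothing.
It also fails if it takes over 72 s, if anything falls off the work surface, if the arm or the gripper's body presses on something with over 40 N, if the wrist force passes 120 N, or if a joint passes its speed limit or range.

## Robot

A 6-joint arm with a two-finger parallel gripper is mounted at the origin on the work surface. World frame = base frame: x ahead of the robot, y to its left, z up, the work surface at z = 0. Lengths are in mm, angles in rad, forces in N, time in s.
With the tool pointing down it reaches from about 325 to 875 mm from the base axis. Payload 4.4 kg.
Tool frame: the origin (TCP) lies on the centre line of the jaws, within the pads' length; the fingertips stand ahead of it and the grasp point (between the pads) lies 6 mm ahead of it (ctrl.tcp_to_tips is the z of the fingertips in the tool frame, in mm); z points along the fingers, y is the direction in which the jaws open and shut (so a half turn about z gives the same grasp; the last joint's range is limited). The gripper opens to 85 mm and grips with 20 to 120 N. Pads are 22 mm wide; open, the fingers measure 114 mm over their backs; the gripper's body (76 mm by 85 mm) begins 54 mm behind the grasp point. The pads swing forward as they close: fully open they stand 13 mm farther back than shut.
Start: joints at [-1.312, 0.207, 1.542, -0, 1.393, -0.15], TCP at [228.556, -527.627, 256.282] pointing down, gripper open.
Joint ranges: [-2.73, 2.73], [-0.86, 2.22], [0.23, 2.46], [-1.11, 4.25], [0.08, 2.63], [-2.82, 2.82]. Speed limits (rad/s): [2.79, 2.79, 3.14, 3.14, 3.14, 3.14].

## Interface

Orientations are given as a 3x3 rotation matrix whose columns are the frame's x, y, z axes.
In Python, from plant import ctrl, sensors, optics gives the robot as it stands. Calls block until the motion is done:
- ctrl.move_ptp(position, orientation): joint-space move of the TCP to a pose.
- ctrl.move_l(position, rot=None, vel=150, threshold=None): straight line of the TCP; rot=None keeps the orientation; vel is the mean speed in mm/s. With threshold (N) it stops when the force on the tool has changed by that much, and returns True; else False.
- ctrl.set_joints(angles): joint-space move.
- ctrl.gripper_to(opening, force=None): finger opening in mm; force is the grip in N (None keeps the last); returns when the fingers have stopped.
- ctrl.hold(seconds).
- ctrl.solve_ik(position, orientation): joint angles nearest the present ones, or None.
- sensors.read_state(): the state.
- optics.grab_frame(name): name is "side" or "top" or "wrist"; returns (picture, depth): 400x640x3 uint8, red, green, blue; 400x640 float32, mm along the optical axis (not along the pixel's ray), 0 where there is no reading.
- optics.camera_params(name): a dict with "mtx" (3x3 intrinsics, pixels), "k1" (the pictures are not rectified: a ray, as slopes to the right and down, at radius r is drawn at 1 + k1 r^2 times it, then the intrinsics apply), "R" (3x3) and "t" (3): a world point X has camera coordinates R X + t; the wrist camera has in their place "T_tool_cam" (4x4, takes a point from camera to tool coordinates, whose origin is the TCP and whose axes are the flange's). Camera axes: x right, y down, z forward; pixel columns grow to the right and rows downward; lengths in mm; the calibration is good to about 2 mm. A picture is of the moment at which its call begins: read the wrist's pose just before it. camera_params takes no time and is no camera call.
A pose or a line that the arm cannot do raises ctrl.MotionError and nothing moves.
- ctrl.finish_job(): hands the job in, once; it reports no verdict.
The state is a dict: "t": time; "q": joint angles; "qvel": joint speeds; "tau": joint torques, N m; "eef_pos": TCP position; "eef_rot": TCP orientation; "force": force on the tool from outside, world axes, zero at the start; "wrist_torque": the same for the moment, N m; "grip_width": finger opening in mm.
Only numpy, scipy, OpenCV 4.12 (cv2) and the standard library are available. Lean on these libraries where they do the work, as an engineer would, in place of code of your own. Each camera call takes 0.05 s, during which the arm holds its last target.

## Working session

There is one attempt and no reset: what is moved stays moved. The work goes in short steps, each a Python script; the robot and the scene stay as the last script left them, time stands still between calls to the robot, and variables do not carry over. Pictures are saved under pics/ and viewed, and the job is handed in when it is done.

```bash
ls; mkdir -p pics
python3 - <<'E'
from plant import ctrl, sensors, optics
import cv2, numpy as np
s=sensors.read_state(); print({k:np.round(v,3).tolist() for k,v in s.items()}, ctrl.tcp_to_tips)
for n in ("side","top","wrist"):
    im,d=optics.grab_frame(n); cv2.imwrite(f"pics/a_{n}.png",im[:,:,::-1]); np.save(f"pics/a_{n}_d.npy",d); np.save(f"pics/a_{n}.npy",im)
    p=optics.camera_params(n); print(n,{k:np.round(v,4).tolist() for k,v in p.items()})
E
```

```text
pics
{'t': 0.0, 'q': [-1.313, 0.207, 1.543, -0.0, 1.393, -0.15], 'qvel': [-0.001, 0.002, 0.0, -0.001, 0.0, -0.001], 'tau': [-0.001, -38.303, -29.16, -0.0, 0.011, -0.0], 'eef_pos': [228.365, -526.934, 255.094], 'eef_rot': [[0.918, 0.397, -0.001], [0.397, -0.918, 0.002], [0.0, -0.002, -1.0]], 'force': [-0.383, 0.041, 0.423], 'wrist_torque': [0.01, -0.018, -0.001], 'grip_width': 85.314} 25.0
side {'mtx': [[422.5164, 0.0, 316.4186], [0.0, 422.5164, 193.4737], [0.0, 0.0, 1.0]], 'k1': -0.008, 'R': [[-0.9962, -0.087, 0.0007], [-0.0637, 0.7241, -0.6868], [0.0592, -0.6842, -0.7269]], 't': [560.7337, 77.8524, 1255.1695]}
top {'mtx': [[386.6602, 0.0, 314.9267], [0.0, 386.6602, 198.4909], [0.0, 0.0, 1.0]], 'k1': -0.0329, 'R': [[0.006, -0.9998, 0.0189], [-0.9952, -0.0079, -0.0978], [0.0979, -0.0182, -0.995]], 't': [-10.4915, 584.8135, 992.9676]}
wrist {'mtx': [[341.906, 0.0, 320.5188], [0.0, 341.906, 201.4753], [0.0, 0.0, 1.0]], 'k1': 0.0016, 'T_tool_cam': [[-0.0002, -0.9635, -0.2678, 68.6704], [1.0, -0.0002, -0.0002, 0.5864], [0.0002, -0.2678, 0.9635, -117.9843], [0.0, 0.0, 0.0, 1.0]]}
```

View pics/a_top.png

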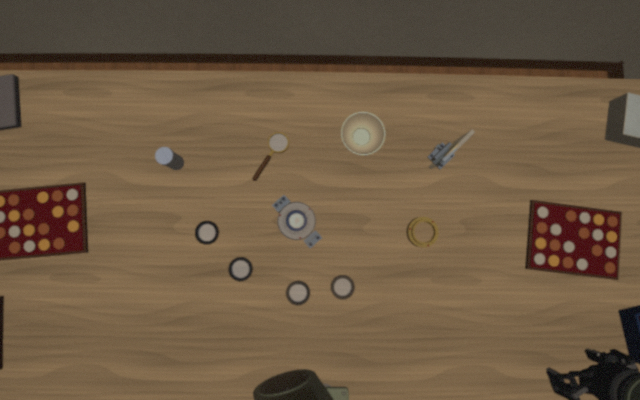

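View pics/a_side.png

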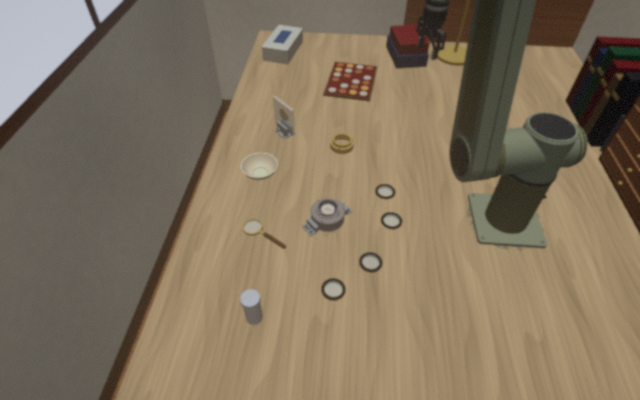

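View pics/a_wrist.png

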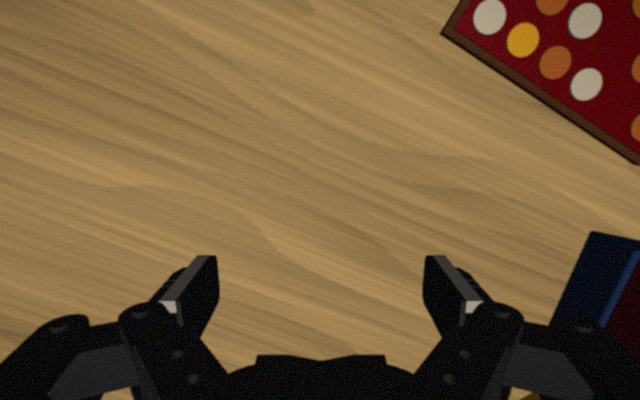

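```bash
cat > h.py <<'E'
import numpy as np, cv2
from plant import ctrl, sensors, optics
def rays(name, px, state=None):
    p=optics.camera_params(name); px=np.atleast_2d(np.asarray(px,float))
    K=p["mtx"]; d=(px-K[:2,2])/np.array([K[0,0],K[1,1]])
    u=d.copy()
    for _ in range(10):
        u=d/(1+p["k1"]*(u**2).sum(1,keepdims=True))
    dc=np.c_[u,np.ones(len(u))]
    if name=="wrist":
        T=np.array(p["T_tool_cam"]); R=np.array(state["eef_rot"]); 
        Rw=R@T[:3,:3]; o=R@T[:3,3]+np.array(state["eef_pos"])
        return o, dc@Rw.T
    R=np.array(p["R"]); t=np.array(p["t"])
    return -R.T@t, dc@R
def onplane(name,px,z,state=None):
    o,d=rays(name,px,state); s=(z-o[2])/d[:,2]
    return o+s[:,None]*d
def rotz(yaw):  # tool down; tool x axis at angle yaw, y = at yaw-90
    c,s=np.cos(yaw),np.sin(yaw)
    return np.array([[c,s,0],[s,-c,0],[0,0,-1.]])
def grab(name,tag):
    s=sensors.read_state(); im,d=optics.grab_frame(name)
    cv2.imwrite(f"pics/{tag}.png",im[:,:,::-1]); np.savez(f"pics/{tag}.npz",im=im,d=d,**{k:np.array(v) for k,v in s.items()})
    return s,im,d
def load(tag):
    z=np.load(f"pics/{tag}.npz"); return z
E
python3 - <<'E'
from h import *
im=np.load("pics/a_top.npy")
b=cv2.cvtColor(im,cv2.COLOR_RGB2HSV)
m=((b[:,:,2]<60)).astype(np.uint8)
m[:200]=0;m[310:]=0
cs,_=cv2.findContours(m,cv2.RETR_EXTERNAL,cv2.CHAIN_APPROX_NONE)
for c in cs:
    if len(c)<40: continue
    (x,y),r=cv2.minEnclosingCircle(c); (ex,ey),ax,an=cv2.fitEllipse(c)
    print("dark",np.round([x,y,r,ex,ey,*ax],1),np.round(onplane("top",[[ex,ey]],8.5)[0],1))
m=cv2.inRange(b,(18,110,70),(32,255,255)); m[:, :380]=0; m[:,470:]=0;m[:200]=0;m[270:]=0
ys,xs=np.nonzero(m);print(len(xs)); 
print("ring", (xs.min()+xs.max())/2,(ys.min()+ys.max())/2, xs.min(),xs.max(),ys.min(),ys.max(),onplane("top",[[(xs.min()+xs.max())/2,(ys.min()+ys.max())/2]],25))
print("tin",onplane("top",[[297,220]],57.5), "jaws",onplane("top",[[280,203],[313,240]],26))
o=im[180:320,170:470]
cv2.imwrite("pics/crop_top.png",cv2.resize(o[:,:,::-1],None,fx=2.6,fy=2.6,interpolation=cv2.INTER_CUBIC))
print("others",onplane("top",[[363,134],[278,143],[167,156],[440,154]],[20,][0]))
E
```

```text
dark [240.1 268.6  11.4 240.1 268.7  21.7  22.2] [398.8 190.    8.5]
dark [206.3 232.1  11.4 206.4 232.1  21.5  22.1] [494.6 281.9   8.5]
dark [528.5 234.   33.1 529.7 237.4   4.   75.7] [ 484.9 -593.1    8.5]
dark [ 84.  225.5  25.6  84.3 226.6   4.   51.7] [506.3 610.4   8.5]
504
ring 419.0 231.5 400 438 216 247 [[ 499.51114995 -282.90764292   25.        ]]
tin [[526.52881529  39.53558896  57.5       ]] jaws [[572.4406963   85.78044989  26.        ]
 [475.71582022  -2.07158321  26.        ]]
others [[ 763.03289866 -136.29358107   20.        ]
 [ 735.54854618   94.09164092   20.        ]
 [ 697.39017388  391.93369473   20.        ]
 [ 710.1766272  -346.51754506   20.        ]]
```

View pics/crop_top.png

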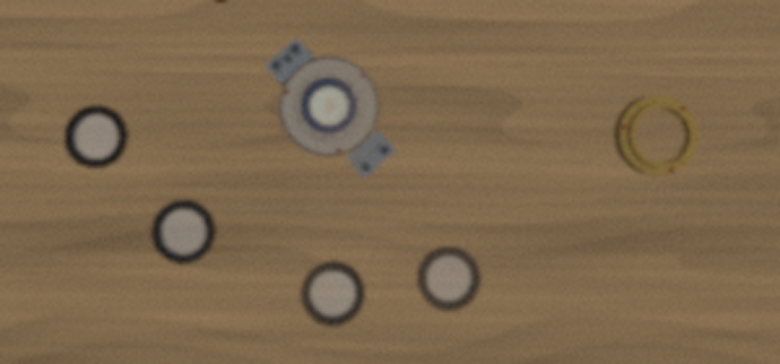

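Run:
```python
from h import *
d=np.load("pics/a_wrist_d.npy"); p=optics.camera_params("wrist"); T=np.array(p["T_tool_cam"]); K=p["mtx"]
def tool(u,v):
    z=d[v,u]; c=np.array([(u-K[0,2])/K[0,0]*z,(v-K[1,2])/K[1,1]*z,z]); return T[:3,:3]@c+T[:3,3]
for v in (258,270,285,300,320):
    for u in (170,180,195,205,212,215,428,435,445,460,470): print(v,u,np.round(tool(u,v),0).tolist(),end=" ")
    print()
# max tool z among near pixels
best=[]
for v in range(240,400):
    for u in range(0,640):
        if 0<d[v,u]<200: best.append((*tool(u,v),u,v))
b=np.array(best); b=b[b[:,2].argsort()[::-1]]; print(np.round(b[:300:30],1))
```

```text
258 170 [-105.0, -178.0, 255.0] 258 180 [-105.0, -166.0, 255.0] 258 195 [11.0, -49.0, 5.0] 258 205 [12.0, -44.0, 4.0] 258 212 [12.0, -42.0, 5.0] 258 215 [9.0, -42.0, 10.0] 258 428 [11.0, 43.0, 7.0] 258 435 [11.0, 45.0, 5.0] 258 445 [12.0, 49.0, 4.0] 258 460 [-104.0, 165.0, 254.0] 258 470 [-104.0, 178.0, 255.0] 
270 170 [-120.0, -180.0, 254.0] 270 180 [8.0, -54.0, 2.0] 270 195 [12.0, -45.0, -6.0] 270 205 [10.0, -42.0, -3.0] 270 212 [6.0, -42.0, 5.0] 270 215 [5.0, -42.0, 8.0] 270 428 [7.0, 43.0, 4.0] 270 435 [10.0, 43.0, -2.0] 270 445 [12.0, 45.0, -6.0] 270 460 [8.0, 54.0, 2.0] 270 470 [-120.0, 180.0, 255.0] 
285 170 [7.0, -53.0, -8.0] 285 180 [13.0, -45.0, -18.0] 285 195 [10.0, -42.0, -14.0] 285 205 [5.0, -42.0, -4.0] 285 212 [1.0, -42.0, 3.0] 285 215 [-1.0, -42.0, 6.0] 285 428 [1.0, 43.0, 3.0] 285 435 [5.0, 43.0, -4.0] 285 445 [10.0, 43.0, -13.0] 285 460 [12.0, 46.0, -18.0] 285 470 [8.0, 54.0, -9.0] 
300 170 [12.0, -45.0, -25.0] 300 180 [11.0, -43.0, -25.0] 300 195 [5.0, -42.0, -15.0] 300 205 [-0.0, -42.0, -6.0] 300 212 [-5.0, -43.0, 2.0] 300 215 [-7.0, -42.0, 5.0] 300 428 [-6.0, 43.0, 3.0] 300 435 [-1.0, 43.0, -5.0] 300 445 [5.0, 43.0, -14.0] 300 460 [12.0, 43.0, -26.0] 300 470 [11.0, 47.0, -24.0] 
320 170 [13.0, -40.0, -37.0] 320 180 [5.0, -43.0, -26.0] 320 195 [-0.0, -42.0, -18.0] 320 205 [-7.0, -42.0, -8.0] 320 212 [-189.0, -135.0, 254.0] 320 215 [-188.0, -131.0, 254.0] 320 428 [-188.0, 135.0, 254.0] 320 435 [-8.0, 43.0, -7.0] 320 445 [-2.0, 43.0, -15.0] 320 460 [4.0, 44.0, -25.0] 320 470 [13.0, 41.0, -37.0] 
[[ -4.4 -42.8  13.3 219.  284. ]
 [ -8.7 -42.5  10.9 219.  296. ]
 [ -4.7 -42.1  10.5 219.  288. ]
 [  2.  -42.2  10.1 217.  274. ]
 [  7.2  43.1   9.5 425.  263. ]
 [  5.6 -42.5   9.1 215.  267. ]
 [  1.3  43.4   8.8 425.  277. ]
 [ 11.3  47.2   8.3 437.  255. ]
 [ 11.4  45.5   8.  433.  255. ]
 [ -5.4 -42.1   7.7 217.  293. ]]
```

Run:
```python
from h import *
R=rotz(np.pi/2)
print(ctrl.solve_ik([499.5,-283,150],R))
ctrl.move_ptp([499.5,-283,150],R)
s,_,_=grab("wrist","ring1"); print(s["t"],np.round(s["eef_pos"],2),np.round(s["eef_rot"],3).tolist())
ctrl.move_ptp([526.5,39.5,180],R)
s,_,_=grab("wrist","tin1"); print(s["t"],np.round(s["eef_pos"],2),np.round(s["eef_rot"],3).tolist())
ctrl.move_ptp([494.6,281.9,135],R)
s,_,_=grab("wrist","win1"); print(s["t"],np.round(s["eef_pos"],2),np.round(s["eef_rot"],3).tolist())
```

```text
[-6.66191621e-01  3.12315083e-01  1.64312635e+00 -4.44089210e-16
  1.18615122e+00 -6.66191621e-01]
1.5667 [ 499.36 -284.26  150.56] [[0.002, 1.0, 0.001], [1.0, -0.002, -0.001], [-0.001, 0.001, -1.0]]
2.85 [526.76  38.41 180.01] [[0.001, 1.0, 0.0], [1.0, -0.001, -0.001], [-0.001, 0.0, -1.0]]
3.875 [495.34 280.83 135.15] [[0.001, 1.0, 0.001], [1.0, -0.001, -0.001], [-0.001, 0.001, -1.0]]
```

View pics/ring1.png

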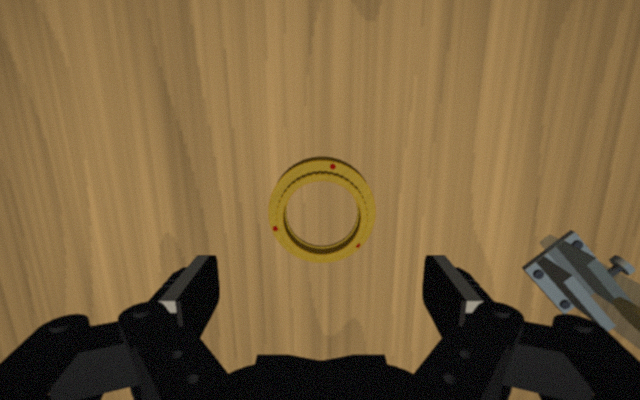

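View pics/tin1.png

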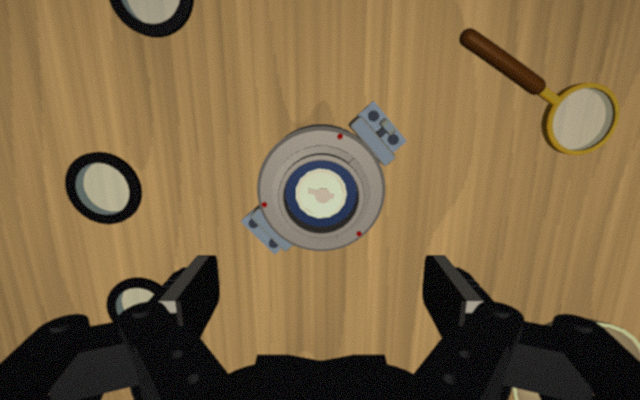

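View pics/win1.png

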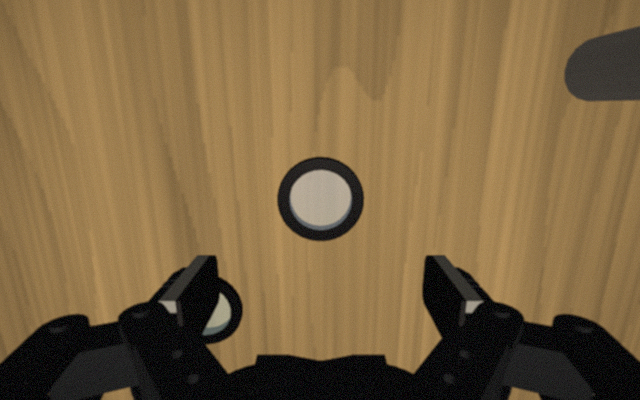

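Run:
```python
from h import *
def circ(P):
    A=np.c_[2*P[:,:2],np.ones(len(P))]; x=np.linalg.lstsq(A,(P[:,:2]**2).sum(1),rcond=None)[0]
    return x[:2],np.sqrt(x[2]+x[:2]@x[:2])
for tag,z in (("ring1",21.7),("tin1",42)):
    f=load(tag); im=f["im"].astype(int)
    m=((im[:,:,0]>90)&(im[:,:,1]<60)&(im[:,:,2]<60)&(im[:,:,0]>2*im[:,:,1])).astype(np.uint8)
    n,l,st,ce=cv2.connectedComponentsWithStats(m)
    ce=[c for c,a in zip(ce[1:],st[1:]) if a[4]>=4 and 240<c[0]<400 and c[1]<260]
    P=onplane("wrist",ce,z,f); c,r=circ(P)
    print(tag,np.round(ce,1).tolist(),np.round(P[:,:2],1).tolist(),"c",c,"r",r,"yaw",np.degrees(np.arctan2(*(P[:,:2]-c).T[::-1]))%120)
f=load("win1"); im=f["im"]; m=(im.max(2)<60).astype(np.uint8)
m[:140]=0; m[250:]=0; m[:,:250]=0; m[:,400:]=0
cs,_=cv2.findContours(m,cv2.RETR_EXTERNAL,cv2.CHAIN_APPROX_NONE); c=max(cs,key=len)[:,0]
P=onplane("wrist",c,11,f); print("win",circ(P), P[:,:2].min(0),P[:,:2].max(0), "depth z", np.median(f["d"][185:215,305:335]))
h=load("tin1"); 
# tin mouth rim/body circle: body outer edge at z=42 dia 100
b=cv2.cvtColor(h["im"],cv2.COLOR_RGB2HSV); m=((b[:,:,1]<75)&(b[:,:,2]>60)&(b[:,:,2]<200)).astype(np.uint8)
cv2.imwrite("pics/m.png",np.vstack([m*255])[80:280,200:440])
h2=h["im"][110:260,240:400]
r2=load("ring1")["im"][140:280,240:400]
cv2.imwrite("pics/crops2.png",np.hstack([cv2.resize(h2,(380,356),interpolation=cv2.INTER_CUBIC),cv2.resize(r2,(380,356),interpolation=cv2.INTER_CUBIC)])[:,:,::-1])
```

```text
ring1 [[332.5, 166.0], [274.8, 228.0], [357.8, 245.2]] [[509.2, -258.6], [465.4, -306.4], [529.4, -320.7]] c [ 501.43264486 -295.42681536] r 37.67001185181927 yaw [78.07307417 76.92645912 77.88992791]
tin1 [[339.6, 135.8], [263.6, 204.3], [358.6, 233.4]] [[541.9, 85.1], [483.5, 32.6], [558.1, 8.3]] c [527.83485127  42.02597733] r 45.328165187449535 yaw [71.90486394 71.99263432 71.95882457]
win (array([496.16333684, 282.27241859]), np.float64(30.94811332509211)) [465.09620993 251.55671272] [527.01324538 313.14793154] depth z 251.50912
```

View pics/crops2.png

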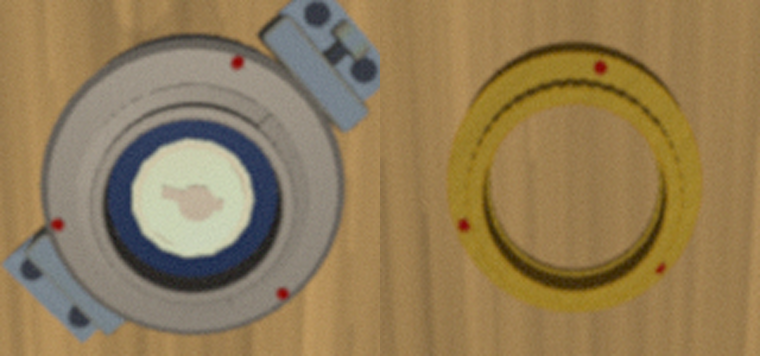

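Run:
```python
from h import *
R=rotz(np.pi/2)
ctrl.gripper_to(65)
s,_,_=grab("wrist","tips65"); print(s["t"],s["grip_width"])
ctrl.move_ptp([496.2,282.3,60],R)
ctrl.gripper_to(75,25)
s,im,d=grab("wrist","tips75"); print(s["t"],s["grip_width"],np.round(s["eef_pos"],2))
p=optics.camera_params("wrist"); T=np.array(p["T_tool_cam"]); K=p["mtx"]
for tag in ("tips65","tips75"):
    d=load(tag)["d"]; v,u=np.mgrid[0:400,0:640]
    c=np.stack([(u-K[0,2])/K[0,0]*d,(v-K[1,2])/K[1,1]*d,d],-1)@T[:3,:3].T+T[:3,3]
    for sg in (-1,1):
        w=float(tag[-2:])/2
        m=(d>0)&(abs(c[...,0])<9)&(abs(c[...,1]*sg-w)<2.5)&(c[...,2]<30)
        z=np.sort(c[...,2][m]); y=c[...,1][m]; print(tag,sg,len(z),z[-8:].round(1),np.percentile(z,[50,90,97]).round(1),np.median(y))
```

```text
4.2667 65.2473696746668
4.9833 75.20778767376089 [497.96 283.03  62.37]
tips65 -1 1349 [18.2 18.4 18.5 18.6 18.8 18.8 18.9 19.9] [-7.  12.3 16.3] -31.573932019090414
tips65 1 1251 [18.  18.  18.2 18.4 18.5 18.5 18.6 18.9] [-5.3 12.4 16.3] 33.4830143200248
tips75 -1 1587 [15.1 15.1 15.3 15.5 15.8 15.9 16.1 16.4] [-9.   9.4 13.4] -36.567148868097945
tips75 1 1537 [15.2 15.2 15.2 15.3 15.3 15.9 16.4 16.5] [-8.5  9.3 13.7] 38.47975661180623
```

View pics/tips75.png

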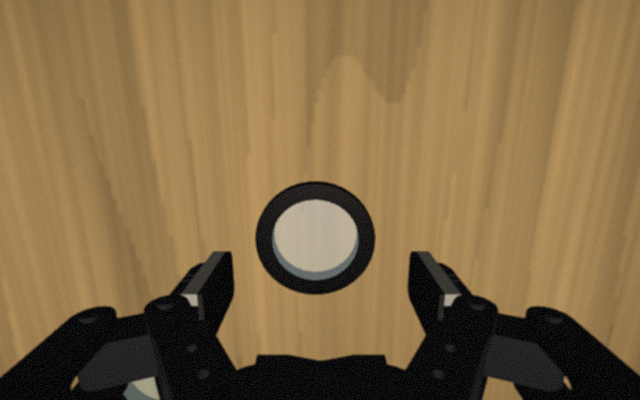

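Run:
```python
from h import *
R=rotz(np.pi/2)
s=sensors.read_state(); print(s["t"],s["eef_pos"],np.round(s["force"],2),np.round(s["qvel"],4)); q=ctrl.solve_ik([496.2,282.3,60],R); print(q, s["q"])
ctrl.hold(0.2)
s=sensors.read_state(); print(s["t"],s["eef_pos"],s["q"])
```

```text
5.0333 [497.61258804 282.89749278  62.02875949] [-0.18 -1.06 -0.14] [-0.0008  0.0075  0.0117  0.002  -0.0028  0.0013]
[ 3.65682070e-01  4.32574803e-01  1.69737091e+00 -4.44089210e-16
  1.01164694e+00  3.65682070e-01] [ 3.65776541e-01  4.30150300e-01  1.69561332e+00 -2.40868582e-06
  1.01203378e+00  3.65668526e-01]
5.2333 [496.5129339  282.43462364  60.61327641] [ 3.65714228e-01  4.31695605e-01  1.69705807e+00 -1.75810088e-05
  1.01182290e+00  3.65692032e-01]
```

Run:
```python
from h import *
R=rotz(np.pi/2)
print(ctrl.move_l([495.2,282.3,21.2],R,vel=60,threshold=15)); ctrl.hold(0.5)
s=sensors.read_state(); print(s["t"],s["eef_pos"],np.round(s["force"],2))
ctrl.gripper_to(60,30); ctrl.hold(0.1)
s=sensors.read_state(); print(s["t"],s["eef_pos"],np.round(s["force"],2),s["grip_width"])
ctrl.move_l([495.2,282.3,130],R,vel=150); ctrl.hold(0.3)
s,_,_=grab("wrist","held1"); print(s["t"],s["eef_pos"],np.round(s["force"],2),s["grip_width"])
```

```text
False
6.5333 [495.26461224 282.29840899  21.33196869] [-0.13  0.16  0.34]
6.9 [495.27869366 282.34880869  21.7710254 ] [-1.87 -1.27  5.57] 62.25728338574663
8.075 [494.69369151 282.09218953 129.05601324] [-0.89  0.13  0.11] 61.734690570145034
```

View pics/held1.png

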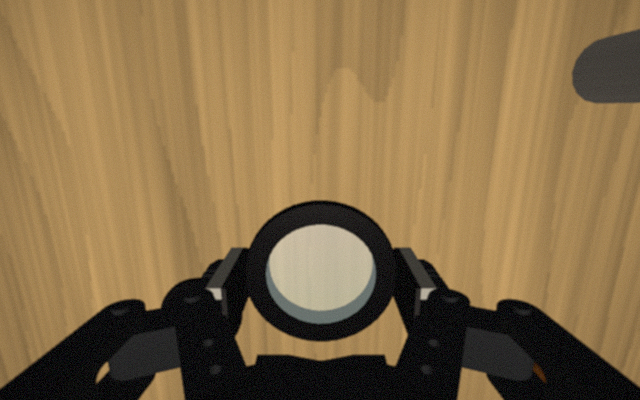

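Run:
```python
from h import *
def circ(P):
    A=np.c_[2*P[:,:2],np.ones(len(P))]; x=np.linalg.lstsq(A,(P[:,:2]**2).sum(1),rcond=None)[0]
    return x[:2],np.sqrt(x[2]+x[:2]@x[:2])
for tag,roi,z in (("win1",(250,400,140,250),11),("tin1",(50,150,140,235),11),("tips75",(245,385,170,305),11)):
    f=load(tag); im=f["im"]; 
    for th in (50,60,75,90,100):
        m=(im.max(2)<th).astype(np.uint8); k=np.zeros_like(m); k[roi[2]:roi[3],roi[0]:roi[1]]=1; m*=k
        cs,_=cv2.findContours(m,cv2.RETR_EXTERNAL,cv2.CHAIN_APPROX_NONE); c=max(cs,key=len)[:,0]
        P=onplane("wrist",c,z,f); print(tag,th,circ(P))
f=load("held1"); im=f["im"]
p=optics.camera_params("wrist"); T=np.array(p["T_tool_cam"])
d=f["d"]; print(d[230:300:15,300:340:20], d[212,310:330:5], d[335,310:330:5])
v,u=np.mgrid[0:400,0:640];K=p["mtx"]
c=np.stack([(u-K[0,2])/K[0,0]*d,(v-K[1,2])/K[1,1]*d,d],-1)@T[:3,:3].T+T[:3,3]
for vv,uu in ((205,320),(212,320),(220,320),(330,320),(336,320),(270,255),(270,385)): print(vv,uu,c[vv,uu].round(1))
m=(d>0)&(d<160)&(c[...,2]>8)&(c[...,2]<16)&(abs(c[...,0])<36)&(abs(c[...,1])<33)
print(c[m].min(0),c[m].max(0))
```

```text
win1 50 (array([496.16082326, 282.27757885]), np.float64(30.843758690629247))
win1 60 (array([496.16228401, 282.27006379]), np.float64(30.948365772885612))
win1 75 (array([496.19802442, 282.26808287]), np.float64(31.15548016226144))
win1 90 (array([496.20614889, 282.24623552]), np.float64(31.344825088498915))
win1 100 (array([496.22405246, 282.22153496]), np.float64(31.48419735797439))
tin1 50 (array([340.65467928,  38.12916583]), np.float64(31.131002406119883))
tin1 60 (array([340.6409224 ,  38.11394611]), np.float64(31.261111210272777))
tin1 75 (array([340.60923944,  38.08394196]), np.float64(31.466125663775742))
tin1 90 (array([340.61169916,  38.09409317]), np.float64(31.738549157560488))
tin1 100 (array([340.58259931,  38.09551356]), np.float64(31.880126128243738))
tips75 50 (array([496.17430616, 282.39027196]), np.float64(31.21180211745003))
tips75 60 (array([496.16979335, 282.38378443]), np.float64(31.283204010010067))
tips75 75 (array([496.19820766, 282.37197555]), np.float64(31.431750146505973))
tips75 90 (array([496.20321857, 282.36111502]), np.float64(31.519257110035483))
tips75 100 (array([496.22815784, 282.33610851]), np.float64(31.62703214876269))
[[137.57942 137.73604]
 [138.31142 138.10272]
 [140.95212 141.48361]
 [143.32776 142.38663]
 [145.24156 144.97528]] [134.34082 135.00964 134.71799 134.10042] [150.31541 149.09819 149.84448 149.28616]
205 320 [30.2  0.8 11.5]
212 320 [27.6  0.8 10.7]
220 320 [24.3  0.8 10.6]
330 320 [-26.8   0.7  11.3]
336 320 [-28.4   0.7   9.4]
270 255 [  2.9 -25.9   9.8]
270 385 [ 2.7 27.5 10.1]
[-32.98608641 -32.94372831   8.00522578] [31.76575417 32.97502522 15.93913179]
```

Run:
```python
from h import *
from scipy.optimize import least_squares
f=load("held1"); im=f["im"].max(2).astype(int); s=f
pts=[]
for u in range(280,362,4):
    col=im[:,u]
    # top edge: going up from row 215 until bright
    v=215
    while col[v]<75: v-=1
    pts.append((u,v+0.5))
    v=322 if abs(u-320)<50 else 300
    while col[v]<75 and v<350: v+=1
    if v<350: pts.append((u,v-0.5))
pts=np.array(pts); print(pts[:6])
zt=s["eef_pos"][2]-10.3
P=onplane("wrist",pts,zt,s); R=s["eef_rot"]
t=(P-s["eef_pos"])@R
g=least_squares(lambda x:np.hypot(t[:,0]-x[0],t[:,1]-x[1])-x[2],[0,0,32],loss="soft_l1",f_scale=0.3)
print(g.x,np.abs(g.fun).max())
```

```text
[[280.  211.5]
 [280.  329.5]
 [284.  209.5]
 [284.  331.5]
 [288.  207.5]
 [288.  333.5]]
[ 0.6107463   1.17963498 31.75821647] 9.37844325242872
```

```bash
cat >> h.py <<'E'
def circ(P):
    A=np.c_[2*P[:,:2],np.ones(len(P))]; x=np.linalg.lstsq(A,(P[:,:2]**2).sum(1),rcond=None)[0]
    return x[:2],np.sqrt(x[2]+x[:2]@x[:2])
def dots(f,z,near,rad=60):
    im=f["im"].astype(int)
    m=((im[:,:,0]>80)&(im[:,:,1]<65)&(im[:,:,2]<65)&(im[:,:,0]>2*im[:,:,1])).astype(np.uint8)
    n,l,st,ce=cv2.connectedComponentsWithStats(m)
    ce=np.array([c for c,a in zip(ce[1:],st[1:]) if a[4]>=3])
    P=onplane("wrist",ce,z,f); k=np.hypot(*(P[:,:2]-near).T)<rad; P=P[k]
    if len(P)<3: return ce[k],P,None,None
    c,r=circ(P); return ce[k],c,r,np.degrees(np.arctan2(*(P[:,:2]-c).T[::-1]))%120
E
python3 - <<'E'
from h import *
for i,(p,y) in enumerate((([526.8,-18,180],np.pi/2),([466.8,42,180],0.0))):
    ctrl.move_ptp(p,rotz(y)); ctrl.hold(0.4)
    s,_,_=grab("wrist",f"tinh{i}"); print(s["t"],s["eef_pos"],np.round(s["q"],2))
    print(dots(load(f"tinh{i}"),42,[527,42]))
print(dots(load("tin1"),42,[527,42]))
E
```

```text
9.6917 [526.8085715  -17.40566357 179.88190761] [-0.2   0.18  1.74  0.    1.22 -0.2 ]
(array([[341.1   ,  54.05  ],
       [260.4   , 131.    ],
       [360.875 , 163.9375]]), array([527.88835888,  42.19546963]), np.float64(45.29158880753807), array([71.89141697, 71.94246215, 71.96612433]))
11.625 [466.82042711  41.95088238 179.96231093] [-0.1   0.06  1.87  0.    1.21  1.48]
(array([[367.88888889,  72.94444444],
       [259.88235294,  97.41176471],
       [332.25      , 177.33333333]]), array([527.93103004,  42.11208093]), np.float64(45.30930612718441), array([72.07346463, 72.1018688 , 71.75989499]))
(array([[339.58823529, 135.88235294],
       [263.75      , 204.375     ],
       [358.6       , 233.4       ]]), array([526.98415015,  43.14837072]), np.float64(45.279886224775325), array([71.8826861 , 72.05216995, 71.98093038]))
```

View pics/tinh1.png

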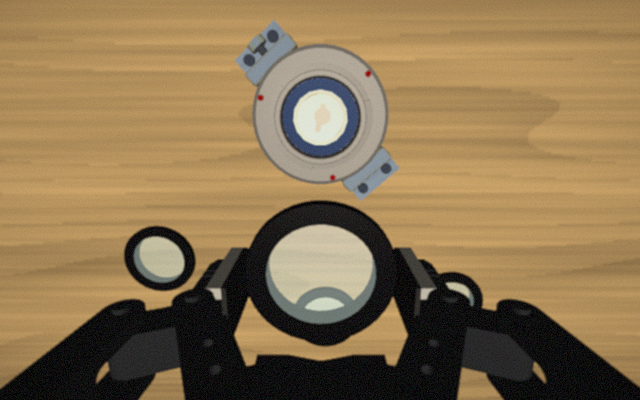

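Run:
```python
from h import *
for i in range(2): print(np.round(optics.camera_params("wrist")["T_tool_cam"],5).tolist())
for t in ("tin1","tinh0","tinh1"):
    f=load(t); print(t,dots(f,42,[527,42])[1],f["eef_pos"],np.round(f["eef_rot"],5).tolist())
```

```text
[[-0.00025, -0.96345, -0.26789, 68.83806], [1.0, -0.00016, -0.00034, 0.22246], [0.00029, -0.26789, 0.96345, -117.98346], [0.0, 0.0, 0.0, 1.0]]
[[-0.00025, -0.96345, -0.26789, 68.83806], [1.0, -0.00016, -0.00034, 0.22246], [0.00029, -0.26789, 0.96345, -117.98346], [0.0, 0.0, 0.0, 1.0]]
tin1 [526.98415015  43.14837072] [526.76241087  38.40500998 180.01003052] [[0.0012, 1.0, 0.00025], [1.0, -0.0012, -0.00063], [-0.00063, 0.00025, -1.0]]
tinh0 [527.01327659  43.36252784] [526.8085715  -17.40566357 179.88190761] [[-0.00108, 1.0, -0.00022], [1.0, 0.00108, 6e-05], [6e-05, -0.00022, -1.0]]
tinh1 [527.93103004  42.11208093] [466.82042711  41.95088238 179.96231093] [[1.0, -8e-05, -8e-05], [-8e-05, -1.0, 2e-05], [-8e-05, -2e-05, -1.0]]
```

```bash
cat >> h.py <<'E'
from scipy.optimize import least_squares
def held(f):
    im=f["im"].max(2).astype(int); pts=[]
    for u in range(285,357,4):
        col=im[:,u]; v=215
        while col[v]<75: v-=1
        pts.append((u,v+0.5)); v=325
        while col[v]<75 and v<345: v+=1
        if v<345: pts.append((u,v-0.5))
    P=onplane("wrist",pts,f["eef_pos"][2]-10.3,f); t=(P-f["eef_pos"])@f["eef_rot"]
    g=least_squares(lambda x:np.hypot(t[:,0]-x[0],t[:,1]-x[1])-32,[0,0],loss="soft_l1",f_scale=0.3)
    return g.x, np.median(abs(g.fun))
def pads(f,w):
    p=optics.camera_params("wrist"); T=np.array(p["T_tool_cam"]); K=p["mtx"]; d=f["d"]; v,u=np.mgrid[0:400,0:640]
    c=np.stack([(u-K[0,2])/K[0,0]*d,(v-K[1,2])/K[1,1]*d,d],-1)@T[:3,:3].T+T[:3,3]
    r=[]
    for sg in (-1,1):
        m=(d>0)&(abs(c[...,0])<9)&(abs(c[...,1]*sg-w/2)<2.5)&(c[...,2]<5)&(c[...,2]>-12); r.append(np.median(c[...,1][m]))
    return r
E
python3 - <<'E'
from h import *
f=load("tinh1"); print(held(f),pads(f,64))
for t in ("held1","tinh0"): print(t,held(load(t)))
E
```

```text
(array([1.51872472, 0.33307367]), np.float64(0.18716041370920067)) [np.float64(-30.89124310981831), np.float64(31.19854145020434)]
held1 (array([1.68072736, 0.08806105]), np.float64(0.11534149405610883))
tinh0 (array([ 1.71286234, -0.04860428]), np.float64(0.13899987061744845))
```

Run:
```python
from h import *
R=rotz(0)
ctrl.move_l([526.3,42.45,90],R,vel=150); ctrl.hold(0.5)
s=sensors.read_state(); print(s["t"],s["eef_pos"],np.round(s["force"],2))
r=ctrl.move_l([526.3,42.45,71.5],R,vel=20,threshold=6)
s=sensors.read_state(); print(r,s["t"],s["eef_pos"],np.round(s["force"],2),np.round(s["wrist_torque"],2),s["grip_width"])
```

```text
13.0417 [526.3418878   42.44458884  90.26134317] [ 0.45 -0.3  -0.68]
True 13.8333 [526.66138681  42.35962749  73.49991129] [0.75 0.15 2.62] [ 0.   -0.07  0.04] 62.157871465131315
```

Run:
```python
from h import *
R=rotz(0)
ctrl.gripper_to(78)
s=sensors.read_state(); print(s["t"],s["eef_pos"],np.round(s["force"],2),s["grip_width"])
ctrl.move_l([526.3,42.45,120],R,vel=120)
ctrl.move_l([500,42.45,180],R,vel=200); ctrl.hold(0.3)
s,_,_=grab("wrist","seat1"); print(s["t"]); np.save("pics/seat1_T.npy",optics.camera_params("wrist")["T_tool_cam"])
f=load("seat1"); im=f["im"]; print(dots(f,42,[527,42]))
cv2.imwrite("pics/seat1c.png",cv2.resize(im[60:280,200:440,::-1],None,fx=2.7,fy=2.7,interpolation=cv2.INTER_CUBIC))
```

```text
14.1417 [525.44710974  42.4492342   72.63552003] [ 0.12  0.39 -0.33] 78.00532150214258
15.4583
(array([[367.11764706, 120.41176471],
       [262.15789474, 143.21052632],
       [332.6875    , 218.1875    ]]), array([527.87275684,  42.30805381]), np.float64(45.314185671418784), array([71.94849997, 72.08920506, 72.03917937]))
```

View pics/seat1c.png

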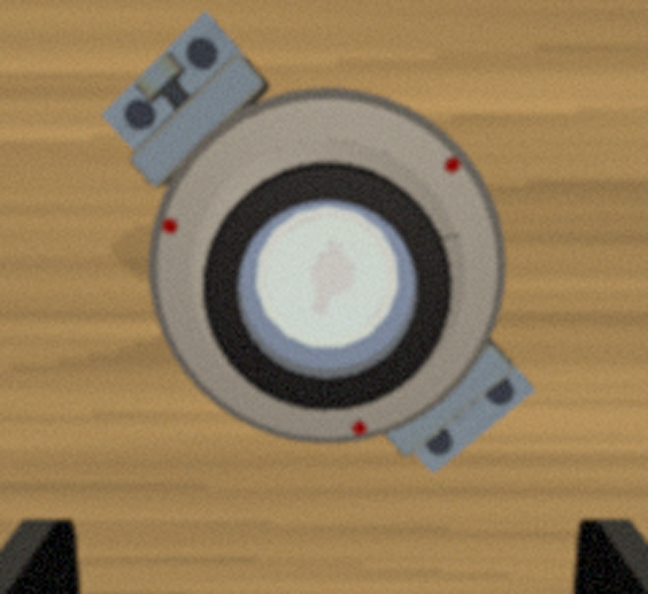

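Run:
```python
from h import *
f=load("seat1"); im=f["im"]; m=(im.max(2)<70).astype(np.uint8); m[:100]=0;m[230:]=0;m[:,:260]=0;m[:,:400]*=1;m[:,385:]=0
cs,_=cv2.findContours(m,cv2.RETR_EXTERNAL,cv2.CHAIN_APPROX_NONE); c=max(cs,key=cv2.contourArea)[:,0]
P=onplane("wrist",c,62.5,f); print("flange at 62.5:",circ(P))
cc,r=circ(P)
# depth -> world height of black rim
T=np.array(optics.camera_params("wrist")["T_tool_cam"]); K=optics.camera_params("wrist")["mtx"]; d=f["d"]
v,u=np.nonzero((m>0)&(d>0)); 
u_,v_=u,v; cam=np.stack([(u-K[0,2])/K[0,0]*d[v,u],(v-K[1,2])/K[1,1]*d[v,u],d[v,u]],-1)
w=(cam@T[:3,:3].T+T[:3,3])@f["eef_rot"].T+f["eef_pos"]
rr=np.hypot(*(w[:,:2]-cc).T); k=(rr>27)&(rr<31); w=w[k]
A=np.c_[w[:,:2]-cc,np.ones(len(w))]; x=np.linalg.lstsq(A,w[:,2],rcond=None)[0]; print("rim plane slope, z:",x,len(w),np.std(w[:,2]-A@x))
```

```text
flange at 62.5: (array([527.39089997,  42.17451932]), np.float64(31.2004171925991))
rim plane slope, z: [-2.73859724e-04 -6.00093913e-04  6.28791711e+01] 1506 0.6598943552016635
```

Run:
```python
from h import *
R=rotz(2.4)
ctrl.move_ptp([500.4,-295,150],R); ctrl.hold(0.4)
s,_,_=grab("wrist","ring2"); f=load("ring2"); print(s["t"],s["eef_pos"],np.round(s["q"],2))
print(np.round(optics.camera_params("wrist")["T_tool_cam"],4).tolist())
print(dots(f,21.7,[500,-295])); print(pads(f,78))
im=f["im"]; cv2.imwrite("pics/ring2c.png",cv2.resize(im[110:290,200:440,::-1],None,fx=2.7,fy=2.7,interpolation=cv2.INTER_CUBIC))
```

```text
18.4417 [ 500.45336524 -294.92200824  150.01928978] [-0.68  0.33  1.63  0.    1.19 -1.51]
[[-0.0002, -0.9634, -0.2681, 67.0141], [1.0, -0.0003, 0.0003, 0.4866], [-0.0004, -0.2681, 0.9634, -117.9834], [0.0, 0.0, 0.0, 1.0]]
(array([[276.15789474, 175.84210526],
       [364.52941176, 175.64705882]]), array([[ 465.63703693, -306.32952076,   21.7       ],
       [ 509.25719271, -258.51510688,   21.7       ]]), None, None)
[np.float64(-38.48962339924642), np.float64(39.51098755917357)]
```

View pics/ring2c.png

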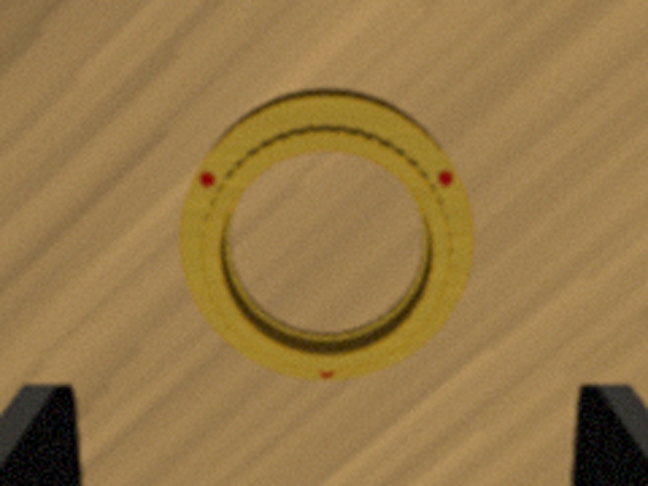

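Run:
```python
from h import *
R=rotz(2.4)
ctrl.move_l([500.2,-294.7,60],R,vel=150)
print(ctrl.move_l([500.2,-294.7,41],R,vel=50,threshold=12)); ctrl.hold(0.4)
s=sensors.read_state(); print(s["t"],s["eef_pos"],np.round(s["force"],2))
ctrl.gripper_to(60,60); ctrl.hold(0.1)
s=sensors.read_state(); print(s["t"],s["eef_pos"],np.round(s["force"],2),s["grip_width"])
ctrl.move_l([500.2,-294.7,130],R,vel=150); ctrl.hold(0.4)
s,_,_=grab("wrist","rheld"); print(s["t"],s["eef_pos"],np.round(s["force"],2),s["grip_width"])
f=load("rheld"); print(pads(f,66))
z=s["eef_pos"][2]-41+21.7; print(z,dots(f,z,s["eef_pos"][:2]))
```

```text
False
20.175 [ 500.30950351 -294.75985358   41.18471565] [0.31 0.95 0.89]
20.5583 [ 500.53295035 -294.9622044    42.13050883] [-0.84  0.56  5.88] 64.26828183654277
21.7 [ 499.95251282 -294.54173892  129.40358561] [ 0.15 -0.2  -1.37] 64.19399215924807
[np.float64(-31.443148938239617), np.float64(32.44860295775345)]
110.10358561029692 (array([[244.98387097, 226.12903226],
       [395.93442623, 225.54098361]]), array([[ 465.36402654, -305.71647561,  110.10358561],
       [ 508.54333884, -258.22095138,  110.10358561]]), None, None)
```

View pics/rheld.png

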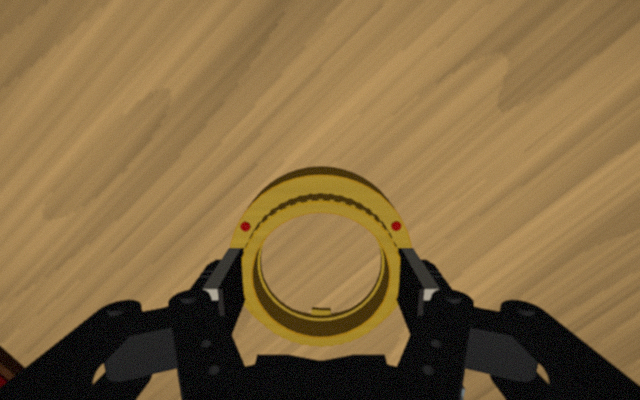

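Run:
```python
from h import *
f=load("rheld"); e=f["eef_pos"]; yaw=np.arctan2(f["eef_rot"][1,0],f["eef_rot"][0,0])
ce,P,_,_=dots(f,e[2]-42.1+21.7,e[:2]); P=P[:,:2]
ch=P[1]-P[0]; r=np.linalg.norm(ch)/3**.5; a=np.arctan2(ch[1],ch[0])+np.pi/2; c=P.mean(0)-r/2*np.array([np.cos(a),np.sin(a)])
c=c-np.array([1.05,-.3]); ring_yaw=np.degrees(a)-60
off=(c-e[:2])@f["eef_rot"][:2,:2]
print("r",r,"ring yaw",ring_yaw,"tool yaw",yaw,"centre",c,"tool off",off)
d=np.radians(71.97-ring_yaw); ny=2.4+d; R=rotz(ny)
off[1]=0
tcp=np.array([526.85,42.45])-R[:2,:2]@off; print("new yaw",ny,"tcp",tcp); np.save("pics/place.npy",[*tcp,ny,*off])
ctrl.move_ptp([*tcp,125],R); ctrl.hold(0.3)
ctrl.move_l([*tcp,100],R,vel=80); ctrl.hold(0.3)
s=sensors.read_state(); print(s["t"],s["eef_pos"],np.round(s["force"],2))
h=ctrl.move_l([*tcp,88],R,vel=20,threshold=8)
s=sensors.read_state(); print(h,s["t"],s["eef_pos"],np.round(s["force"],2),np.round(s["wrist_torque"],2),s["grip_width"],np.round(s["q"],2))
grab("side","side_r")
```

```text
r 37.356553935283394 ring yaw 77.72527867174759 tool yaw 2.3999792307162395 centre [ 500.01247428 -294.4974243 ] tool off [-0.01428078  0.07317938]
new yaw 2.2995514378081987 tcp [526.84048983  42.46065352]
24.0833 [527.26838473  42.45688736 100.51318246] [ 0.14  1.1  -1.94]
True 24.625 [526.61406971  42.47149304  89.17711646] [-0.17 -0.29  4.4 ] [ 0.01  0.1  -0.06] 64.01732061079544 [-0.08  0.31  1.79  0.    1.04 -0.81]
```

Run:
```python
from h import *
x,y,ny=np.load("pics/place.npy")[:3]
def step(a,vel=10):
    z=89.0-0.05*max(0,a-21)-0.6
    ctrl.move_l([x,y,z],rotz(ny-np.radians(a)),vel=vel)
    s=sensors.read_state(); yaw=np.arctan2(s["eef_rot"][1,0],s["eef_rot"][0,0])
    print(a,round(s["t"],2),"turned",round(np.degrees(ny-yaw),1),np.round(s["eef_pos"],2),np.round(s["force"],1),np.round(s["wrist_torque"],2),round(s["grip_width"],2),np.abs(s["qvel"]).max().round(2))
for a in (5,12,20,28,36): step(a)
```

```text
5 25.0 turned 4.9 [527.48  42.4   88.95] [-0.5 -0.1  3.3] [-0.1   0.09 -0.13] 63.99 0.0
12 25.27 turned 11.8 [527.18  42.48  88.61] [ 0.7 -0.6  3.3] [-0.04  0.05 -0.09] 63.57 0.0
20 25.57 turned 19.8 [526.81  42.52  88.25] [0.5 0.4 0.7] [ 0.02 -0.1  -0.12] 63.6 0.01
28 25.86 turned 27.7 [526.78  42.55  87.87] [ 0.6  0.2 -1. ] [ 0.03 -0.1  -0.  ] 63.84 0.01
36 26.15 turned 35.7 [526.72  42.42  87.47] [ 0.6 -0.7 -0.1] [ 0.04 -0.12 -0.02] 64.01 0.01
```

Run:
```python
from h import *
x,y,ny=np.load("pics/place.npy")[:3]
def step(a,vel=10):
    z=max(89.0-0.05*max(0,a-21)-0.6,85.2)
    ctrl.move_l([x,y,z],rotz(ny-np.radians(a)),vel=vel)
    s=sensors.read_state(); yaw=np.arctan2(s["eef_rot"][1,0],s["eef_rot"][0,0])
    print(a,round(s["t"],2),"turned",round(np.degrees(ny-yaw),1),np.round(s["eef_pos"],2),np.round(s["force"],1),np.round(s["wrist_torque"],2),round(s["grip_width"],2))
for a in (46,56,66,74,80,84,88,92,98,106): step(a)
grab("wrist","scr1")
```

```text
46 26.48 turned 45.7 [526.66  42.39  86.96] [ 1.1  0.5 -0.3] [-0.04 -0.17 -0.08] 63.98
56 26.8 turned 55.7 [526.55  42.38  86.42] [ 0.   0.7 -0.6] [-0.07 -0.02 -0.02] 63.74
66 27.12 turned 65.7 [526.61  42.44  86.01] [-0.9 -0.7 -0.1] [-0.07 -0.03  0.06] 63.5
74 27.42 turned 73.7 [527.    42.45  86.  ] [-0.4 -0.7  1.4] [-0.01  0.09 -0.  ] 64.07
80 27.68 turned 79.7 [527.27  42.44  85.98] [ 0.1 -0.   3.9] [ 0.    0.14 -0.07] 64.17
84 27.93 turned 83.8 [527.45  42.41  85.95] [ 0.6 -1.1  4.7] [ 0.07  0.15 -0.11] 64.04
88 28.18 turned 87.8 [527.42  42.3   85.95] [-0.8  0.3  5.4] [-0.03  0.24 -0.18] 63.74
92 28.43 turned 91.7 [527.37  42.19  85.91] [-1.  -1.9  5.3] [-0.03  0.23  0.11] 64.16
98 28.68 turned 97.8 [527.26  42.03  85.83] [-1.3 -1.4  6.1] [-0.28  0.25 -0.14] 64.53
106 28.98 turned 105.8 [527.45  42.07  85.85] [-1.3 -2.5  5.8] [-0.43  0.08 -0.57] 64.16
```

View pics/scr1.png

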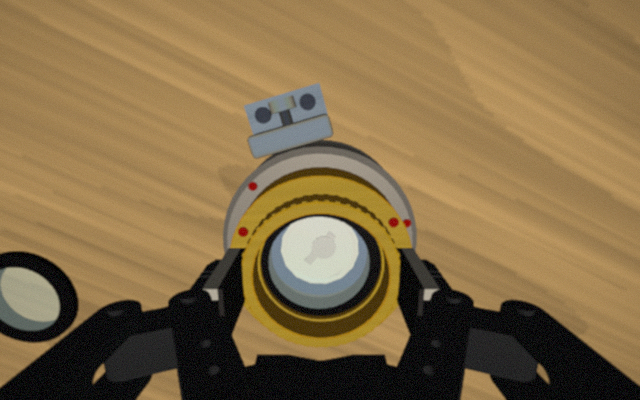

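Run:
```python
from h import *
x,y,ny=np.load("pics/place.npy")[:3]
def ryaw(tag):
    f=load(tag); e=f["eef_pos"]; ce,P,c,r=dots(f,43.9+21.7,[526.8,42.4]); P=P[:,:2]; print(np.round(ce,1).tolist(), np.round(np.hypot(*(P-[527.9,42.15]).T),1),np.round(np.degrees(np.arctan2(*(P-[527.9,42.15]).T[::-1])),1))
ryaw("scr1")
def step(a,vel=10):
    ctrl.move_l([x,y,85.2],rotz(ny-np.radians(a)),vel=vel)
    s=sensors.read_state(); yaw=np.arctan2(s["eef_rot"][1,0],s["eef_rot"][0,0])
    print(a,round(s["t"],2),"turned",round(np.degrees(ny-yaw),1),np.round(s["eef_pos"],2),np.round(s["force"],1),np.round(s["wrist_torque"],2),round(s["grip_width"],2))
for a in (112,118,124,130): step(a)
grab("wrist","scr2"); ryaw("scr2")
```

```text
Traceback (most recent call last):
IndexError: too many indices for array: array is 1-dimensional, but 2 were indexed
```

```bash
cat >> h.py <<'E'
def ryaw(tag,z=65.6):
    f=load(tag); im=f["im"].astype(int)
    m=((im[:,:,0]>80)&(im[:,:,1]<65)&(im[:,:,2]<65)&(im[:,:,0]>2*im[:,:,1])).astype(np.uint8)
    n,l,st,ce=cv2.connectedComponentsWithStats(m)
    for c,a in zip(ce[1:],st[1:]):
        if a[4]<3: continue
        for nm,zz,r0 in (("ring",z,37.4),("tin",42,45.3)):
            P=onplane("wrist",[c],zz,f)[0,:2]-[527.9,42.15]; r=np.hypot(*P)
            if abs(r-r0)<2: print(nm,np.round(c,1),"r",r.round(1),"ang",np.degrees(np.arctan2(P[1],P[0])).round(1),"area",a[4])
E
python3 - <<'E'
from h import *
x,y,ny=np.load("pics/place.npy")[:3]
ryaw("scr1")
def step(a,vel=10):
    ctrl.move_l([x,y,85.2],rotz(ny-np.radians(a)),vel=vel)
    s=sensors.read_state(); yaw=np.arctan2(s["eef_rot"][1,0],s["eef_rot"][0,0])
    print(a,round(s["t"],2),"turned",round(np.degrees(ny-yaw),1),np.round(s["eef_pos"],2),np.round(s["force"],1),np.round(s["wrist_torque"],2),round(s["grip_width"],2))
for a in (112,118,124,130): step(a)
grab("wrist","scr2"); ryaw("scr2")
E
```

```text
tin [252.3 185.7] r 45.1 ang 72.2 area 48
ring [393.2 221.9] r 37.7 ang -30.7 area 64
tin [407.1 222.6] r 45.5 ang -48.4 area 39
ring [242.7 231.4] r 36.9 ang 89.4 area 61
112 29.28 turned 111.7 [528.48  42.38  86.  ] [3.1 0.2 3.5] [-0.15 -0.57  0.59] 63.88
118 29.54 turned 117.7 [529.41  42.47  86.18] [5.2 1.  2.4] [-0.02 -0.91  0.93] 63.77
124 29.8 turned 124.0 [529.59  42.24  86.47] [5.  0.3 4. ] [-0.48 -0.87 -0.99] 63.68
130 30.06 turned 129.8 [528.89  42.01  86.43] [ 3.6 -1.2  4.9] [-0.33 -0.55  0.18] 63.86
tin [390.4 193.7] r 45.0 ang -48.4 area 49
ring [368.9 201.2] r 37.7 ang -31.6 area 65
tin [234.7 220. ] r 45.2 ang 72.2 area 47
```

View pics/scr2.png

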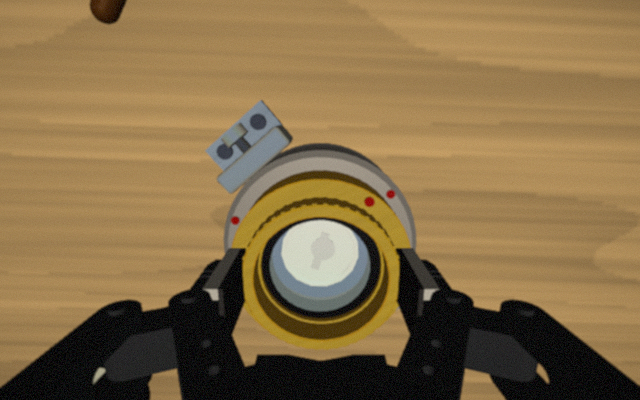

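Run:
```python
from h import *
x,y,ny=np.load("pics/place.npy")[:3]; yw=ny-np.radians(130)
ctrl.gripper_to(80); ctrl.hold(0.2)
s=sensors.read_state(); print(s["t"],s["eef_pos"],np.round(s["force"],2),s["grip_width"])
R=rotz(yw)
ctrl.move_l([x,y,130],R,vel=120)
p=np.array([x,y])-35*R[:2,0]
ctrl.move_l([*p,190],R,vel=200); ctrl.hold(0.4)
grab("wrist","rel1"); ryaw("rel1"); print(sensors.read_state()["t"])
f=load("rel1"); im=f["im"]
T=np.array(optics.camera_params("wrist")["T_tool_cam"]); K=optics.camera_params("wrist")["mtx"]; d=f["d"]
v,u=np.mgrid[0:400,0:640]; cam=np.stack([(u-K[0,2])/K[0,0]*d,(v-K[1,2])/K[1,1]*d,d],-1)
w=(cam@T[:3,:3].T+T[:3,3])@f["eef_rot"].T+f["eef_pos"]; rr=np.hypot(w[...,0]-527.9,w[...,1]-42.15)
for nm,a,b,z0 in (("step",34.5,39.5,65.6),("collar top",28,32,77.6),("shoulder",43.5,48,42)):
    k=(d>0)&(rr>a)&(rr<b)&(abs(w[...,2]-z0)<3); q=w[k]; A=np.c_[q[:,0]-527.9,q[:,1]-42.15,np.ones(len(q))]
    X=np.linalg.lstsq(A,q[:,2],rcond=None)[0]; print(nm,len(q),"slopes deg",np.degrees(X[:2]).round(2),"z",X[2].round(2),"std",np.std(q[:,2]-A@X).round(2))
cv2.imwrite("pics/rel1c.png",cv2.resize(im[60:280,200:440,::-1],None,fx=2.7,fy=2.7,interpolation=cv2.INTER_CUBIC))
```

```text
30.6167 [526.3408498   42.55131145  84.81824983] [-0.48  0.29 -1.3 ] 80.06920758403723
ring [351.1 107.9] r 37.6 ang -31.5 area 22
tin [366.8 110.8] r 45.2 ang -48.0 area 19
tin [264.7 129.7] r 45.4 ang 72.0 area 15
ring [268.7 151.1] r 36.8 ang 88.4 area 20
ring [344.8 199.5] r 37.6 ang -150.4 area 11
tin [344.8 199.5] r 44.1 ang -152.3 area 11
32.0917
step 2118 slopes deg [-0.01 -0.06] z 65.7 std 0.69
collar top 1652 slopes deg [-0.01  0.12] z 77.64 std 0.7
shoulder 1463 slopes deg [0.14 0.02] z 42.22 std 0.76
```

View pics/rel1c.png

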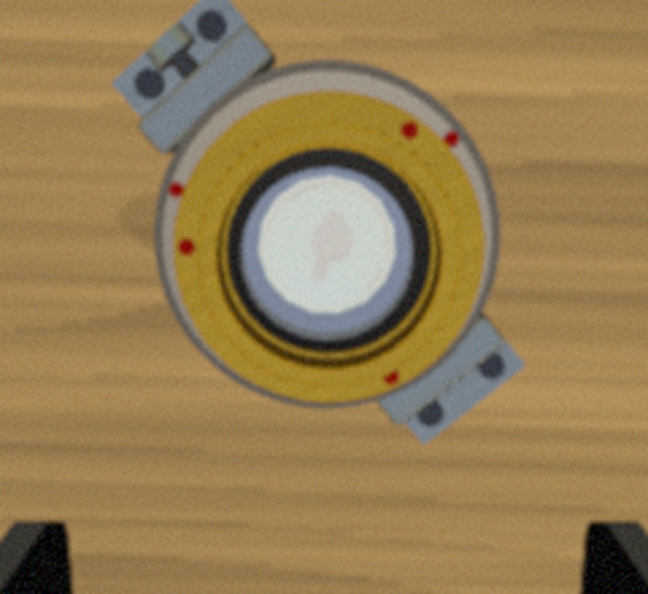

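Run:
```python
from h import *
s,im,_=grab("top","end_top"); a=np.load("pics/a_top.npy")
d=cv2.absdiff(im,a).max(2); d=cv2.medianBlur(d,5); print("changed px bystanders:", [(n,int((d[y0:y1,x0:x1]>35).sum())) for n,(x0,x1,y0,y1) in dict(bowl=(335,392,105,162),loupe=(245,295,128,185),tube=(145,190,140,175),frame=(425,480,125,172)).items()])
print(np.round(s["force"],2),s["t"])
```

```text
changed px bystanders: [('bowl', 0), ('loupe', 0), ('tube', 0), ('frame', 0)]
[-0.31 -0.78  0.27] 32.0917
```

View pics/end_top.png

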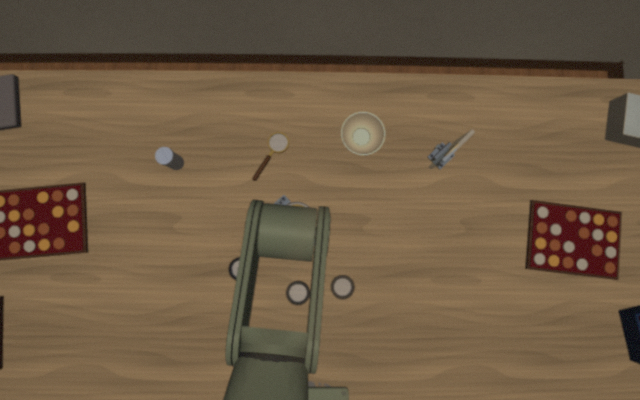

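Run:
```python
from plant import ctrl
print(ctrl.finish_job())
```

```text
the job is handed in; nothing more can be done
None
```

The coin tin is closed and the job is handed in at about 32 s of the 72 s allowed. I seated the window farthest to the robot's left (top-picture pixel 206,232) in the mouth. Then I set the ring on dots to dots, screwed it clockwise until the fingers slipped, let go and backed off.

**Last checks:**
- **Window:** before the ring went on, the flange lay flat. Its top measured 62.9 mm against 62.5 mm expected, and its centre was about 0.5 mm off the tin's axis.
- **Ring height:** the step measured 65.7 mm, so the underside is about 44.0 mm against 43.9 mm for tight. Tilt is under about 0.1°.
- **Ring tightness:** over the last 24° of gripper turn the ring moved only about 1°.
- **Bystanders:** the bowl, loupe, tube and frame show no changed pixels in the top view. The gripper is clear and the tool force is near zero.

**Disagreements:**
- **Turn angle:** the ring turned about 103° by its dots, not the nominal 85°. It reached its final height near 66–70°. I take this to be thread play, since the height and tilt are right, but I did not confirm it.
- **Wrist camera:** its readings were off by about 1 mm in world x and −0.3 mm in y. I found this by comparing them with the known jaw centre and corrected for it.
- **Grip width:** the gripper read about 62 mm on the 64 mm flange and 64 mm on the 66 mm collar. I put that down to give in the fingers.

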